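# Nudge the sieve disc into its seat in the sifter cup

### The arm

A 6-joint arm with a two-finger parallel gripper is mounted at the origin on the work surface. World frame = base frame: x ahead of the robot, y to its left, z up, the work surface at z = 0. Lengths are in m, angles in rad, forces in N, time in s.
With the tool pointing down it reaches from about 0.225 to 0.875 m from the base axis. Payload 3.4 kg.
Tool frame: the origin (TCP) lies at the very end of the fingers, on their centre line; the grasp point (between the pads) lies 19 mm behind it; x points along the fingers, y is the direction in which the jaws open and shut, and the axes are right-handed (so a half turn about x gives the same grasp; the last joint's range is limited). The gripper opens to 85 mm and grips with 20 to 120 N. Pads are 22 mm wide; open, the fingers measure 114 mm over their backs; the gripper's body (76 mm by 85 mm) begins 54 mm behind the grasp point. The pads swing forward as they close: fully open they stand 13 mm farther back than shut.
Start: joints at [-1.24, 0.276, 1.505, -0, 1.361, -0.121], TCP at [0.251, -0.517, 0.231] pointing down, gripper open.
Joint ranges: [-2.89, 2.89], [-0.75, 2.08], [0.22, 2.7], [-1.18, 4.32], [0.11, 2.71], [-2.7, 2.7]. Speed limits (rad/s): [2.57, 2.57, 3.14, 3.14, 3.14, 3.14].

### API

Orientations are given as a unit quaternion [w, x, y, z].
In Python, from rig import manip gives the robot as it stands. The module is installed in compiled form; this text tells all that it offers.
- The arm moves only by the tool play_rows, never from a script. Its argument "plan" is a list that holds one entry, the list of rows, each a list of 5 numbers: the closure, from 0 (fully open) to 1 (shut), then the shift along the tool's x, y, z in m, then the turn about the tool's x in degrees. A call has 1 to 12 rows; each row is the pose to reach, as a shift and turn from the pose measured when the call began, along the tool's axes at that moment; what a row does not reach only later rows make up. A row lasts 1/10 s, in which the tool goes at most 50 mm and 8.59 degrees, less where a joint would pass 70% of its speed; a pose out of reach is approached as far as the arm can. A call with a gripper value outside its range is refused whole. The fingers move at their own pace and stop on an object; "grip_force" is the grip in N (left out, the last holds). Time passes only in rows, so rows that repeat a pose let the fingers close. It gives the time, the measured TCP pose, the force and the opening at its end, in the units of the state.
- manip.get_state(): the state, without advancing time (a new reading comes with each control period).
- manip.get_image(name): name is "scene" or "top"; returns (picture, depth): 420x560x3 uint8, red, green, blue; 420x560 float32, m along the optical axis (not along the pixel's ray), 0 where there is no reading.
- manip.camera_params(name): a dict with "intrinsics" (3x3 intrinsics, pixels), "dist_coeffs" ([k1, k2, p1, p2, k3] as OpenCV has them; the pictures are not rectified), "R" (3x3) and "t" (3): a world point X has camera coordinates R X + t. Camera axes: x right, y down, z forward; pixel columns grow to the right and rows downward; lengths in m; the calibration is good to about 2 mm. A picture is of the moment at which its call begins. camera_params takes no time and is no camera call.
- manip.sign_off(): hands the job in, once; it reports no verdict.
The state is a dict: "clock": time; "qpos": joint angles; "qd": joint speeds; "effort": joint torques, N m; "position": TCP position; "ee_rot": TCP orientation; "contact_force": force on the tool from outside, world axes, zero at the start; "moment": the same for the moment, N m; "width": finger opening in m.
Only numpy, scipy, OpenCV 4.12 (cv2) and the standard library are available. Lean on these libraries where they do the work, as an engineer would, in place of code of your own. Each camera call takes 0.05 s, during which the arm holds its last target.

### The job

The brass sieve disc is lying off-centre on the rim of the aluminium sifter cup. Nudge it sideways across the rim with the fingertips until it drops into its seat in the mouth of the cup and lies flat all round, then leave it. Do not pick up the disc or the cup, do not tip the cup or shove it along the tiles, and leave the bowl, brush, box and molcajete where they are.

Things in the scene. Friction and masses are not known exactly. Their poses are not given: they have to be found in the camera images.
- sifter_cup: Loose upright round aluminium cup, 0.35 kg: outer diameter 96 mm, height 75 mm, flat rim 4 mm wide. Its mouth is a recess 88 mm across, 7 mm deep, with a flat perforated plate as its floor, the disc's seat (68 mm above the cup's underside). Loop handle at the cup's +y side, out to 80 mm from the axis, below 63 mm. Origin: centre of underside, on the tiles; z up the cup's axis.
- sieve_disc: Loose brass-framed mesh disc, solid to the touch: diameter 84 mm, 5 mm thick, 60 g. Origin: centre of underside; z its axis. Starts flat on the rim (underside at 75 mm), 20 to 33 mm off the cup's axis. Slides easily; pushed towards the axis it tips in, far edge first, about 13 mm before centre and drops when centred (2 mm play). Seated: underside 68 mm above the cup's, top 2 mm below the rim.
- prep_bowl: Bystander: clear glass bowl, 110 mm across, 50 mm high, loose. Origin: centre of underside.
- basting_brush: Bystander: red silicone basting brush lying flat, 207 mm long along its x (bristles at +x, 107 mm from the origin), 38 mm wide, 15 mm high, loose. Origin: underside, at the middle of its length within 4 mm.
- storage_box: Bystander: closed plastic storage box with teal lid and snap latches on its two short sides, 116 mm (x) by 183 mm (y) by 66 mm high, loose. Origin: centre of underside.
- molcajete: Bystander: black basalt mortar on three feet, 168 mm across, rim 100 mm high, its pestle lying in it (up to about 125 mm high), 2.6 kg. Origin: centre, on the tiles.
Mind the look-alikes: they are no part of the job. Of the things like the sieve_disc, leave any that is blue; of the rest the smaller one is meant. There is more than one size of the sifter_cup; the one meant has the size given above.

How it is judged:
At the end, for the whole second after the job is handed in: The disc rests on its seat in the cup: underside 68 mm above the cup's within 1.5 mm, centred within 4 mm, parallel to the cup within 0.04 rad, at rest. The cup stands upright on the tiles within 15 mm of its start, each bystander within 20 mm of its start (z of sieve_disc in the frame of sifter_cup between 0.0665 and 0.0695 m and horizontal distance between sieve_disc and sifter_cup below 0.004 m and angle between the z axis of sieve_disc and the z axis of sifter_cup, either way round below 0.04 rad and linear speed of each of sieve_disc, sifter_cup below 0.01 m/s and height (world z) of sifter_cup below 0.003 m and angle between sifter_cup's own z axis and vertical below 0.03 rad and distance of sifter_cup from where it was at the start of the episode below 0.015 m and distance of each of prep_bowl, basting_brush, storage_box, molcajete from where it was at the start of the episode below 0.02 m); the robot touches nothing.
It fails at once if the sieve disc is lifted off the cup (its underside more than 5 mm above the rim) (z of sieve_disc in the frame of sifter_cup above 0.08 m).
It fails at once if the sieve disc is knocked off the cup (height (world z) of sieve_disc below 0.05 m).
It fails at once if the cup is lifted more than 6 mm or tipped by more than 0.15 rad (height (world z) of sifter_cup above 0.006 m or angle between sifter_cup's own z axis and vertical above 0.15 rad).
It fails at once if the cup is shoved more than 15 mm (distance of sifter_cup from where it was at the start of the episode above 0.015 m).
It fails at once if the bowl, brush, box or molcajete is moved more than 20 mm (distance of any of prep_bowl, basting_brush, storage_box, molcajete from where it was at the start of the episode above 0.02 m).
It also fails if it takes over 32 s, if anything falls off the work surface, if the arm or the gripper's body presses on something with over 40 N, if the wrist force passes 120 N, or if a joint passes its speed limit or range.

## Working session

There is one attempt and no reset: what is moved stays moved. The work goes in short steps, Python scripts to look and compute and a tool call to move; the robot and the scene stay as the last step left them, time stands still between calls to the robot, and variables do not carry over. Pictures are saved under pics/ and viewed, and the job is handed in when it is done.

Besides the shell and the picture viewer there is one more tool, called in YAML: its name, and indented under it one key for each argument. play_rows: Moves the arm, as the interface text tells. Its arguments: {"type":"object","properties":{"plan":{"type":"array","items":{"type":"array","items":{"type":"array","items":{"type":"number"}}}},"grip_force":{"type":"number"}},"required":["plan"]}

```bash
mkdir -p pics; python3 - <<'E'
from rig import manip
import cv2,numpy as np
for n in("scene","top"):
    im,d=manip.get_image(n); cv2.imwrite(f"pics/{n}0.png",im[:,:,::-1]); np.save(f"pics/{n}0.npy",d)
    p=manip.camera_params(n); print(n,p)
print(manip.get_state())
E
```

```text
scene {'intrinsics': array([[417.50564117,   0.        , 274.99617983],
       [  0.        , 417.50564117, 209.06250913],
       [  0.        ,   0.        ,   1.        ]]), 'dist_coeffs': array([-0.09356026,  0.        ,  0.        ,  0.        ,  0.        ]), 'R': array([[ 0.20323186,  0.97912421, -0.00354972],
       [ 0.65764979, -0.13918912, -0.74035339],
       [-0.72539201,  0.14812893, -0.67220849]]), 't': array([-0.11214483, -0.33793447,  1.41568621])}
top {'intrinsics': array([[379.68103587,   0.        , 280.45441327],
       [  0.        , 379.68103587, 210.52729283],
       [  0.        ,   0.        ,   1.        ]]), 'dist_coeffs': array([-0.02348303,  0.        ,  0.        ,  0.        ,  0.        ]), 'R': array([[-0.00903715, -0.99995243,  0.00367057],
       [-0.98508765,  0.00827197, -0.17185428],
       [ 0.17181574, -0.0051689 , -0.98511554]]), 't': array([-0.02795627,  0.56461612,  0.82556547])}
{'clock': 0.1, 'qpos': array([-1.23999869e+00,  2.76543551e-01,  1.50603063e+00,  1.16836789e-05,
        1.36072584e+00, -1.20960870e-01]), 'qd': array([ 1.46988689e-03, -1.70907196e-03, -1.09946646e-03, -7.59214066e-05,
        1.90134597e-03, -8.82487583e-04]), 'effort': array([ 1.45869770e-03, -4.17700410e+01, -2.46404654e+01, -1.56608808e-04,
        5.82120076e-03,  1.71531372e-05]), 'position': array([ 0.25087404, -0.5168401 ,  0.2305099 ]), 'ee_rot': array([-0.15776437, -0.68908529, -0.15896586,  0.68920369]), 'contact_force': array([ 0.05058766, -0.25094828, -0.4220909 ]), 'moment': array([0.02277202, 0.00628317, 0.03042529]), 'width': 0.08523689858226635}
```

View pics/scene0.png

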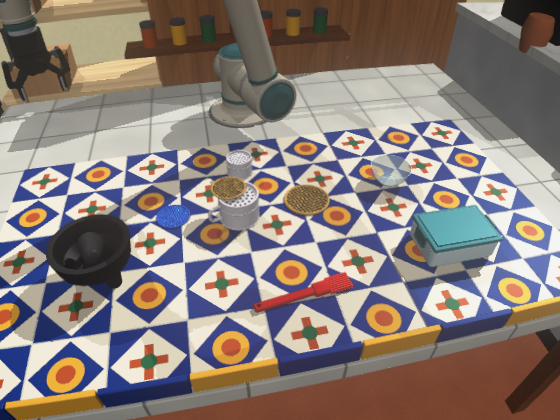

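View pics/top0.png

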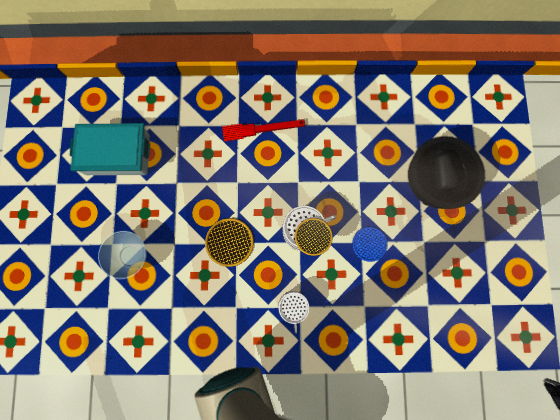

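The scene view shows the disc on the larger cup near (235,200). In the top view the cup is near (303,226) and the disc near (313,237). The blue disc, the bigger brass disc and the small cup are look-alikes. I'll enlarge the crops next.

```bash
python3 - <<'E'
import cv2
a=cv2.imread("pics/top0.png")[195:275,265:365]; cv2.imwrite("pics/topc.png",cv2.resize(a,None,fx=7,fy=7,interpolation=cv2.INTER_CUBIC))
a=cv2.imread("pics/scene0.png")[140:240,190:290]; cv2.imwrite("pics/scc.png",cv2.resize(a,None,fx=6,fy=6,interpolation=cv2.INTER_CUBIC))
E
```

```text
(no output)
```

View pics/topc.png

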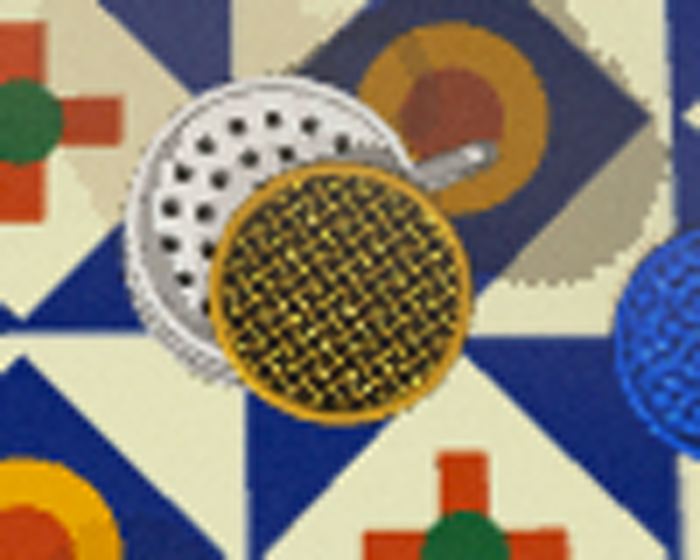

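View pics/scc.png

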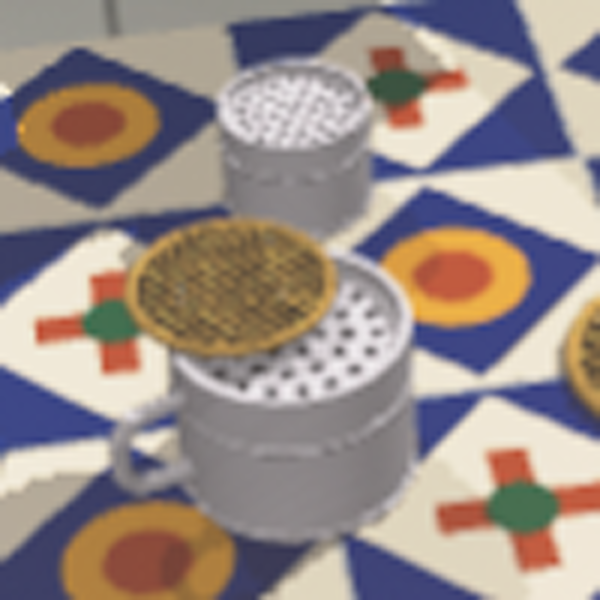

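```bash
cat > h.py <<'E'
import numpy as np,cv2
from scipy.optimize import least_squares
from rig import manip
def ray(n,px,z):
    p=manip.camera_params(n);K,D,R,t=p["intrinsics"],p["dist_coeffs"],p["R"],p["t"]
    u=cv2.undistortPoints(np.array(px,float).reshape(-1,1,2),K,D).reshape(-1,2)
    d=np.c_[u,np.ones(len(u))]@R; c=-R.T@t
    return (c+((z-c[2])/d[:,2])[:,None]*d)[:,:2]
def proj(n,X):
    p=manip.camera_params(n);r,_=cv2.Rodrigues(p["R"])
    return cv2.projectPoints(np.array(X,float),r,p["t"],p["intrinsics"],p["dist_coeffs"])[0].reshape(-1,2)
def crop(c,f,ox,oy): return (np.array(c,float)+.5)/f-.5+np.array([ox,oy])
def circ(P,R=None):
    m=P.mean(0)
    if R: 
        s=least_squares(lambda v:np.hypot(*(P-v).T)-R,m); return s.x,R,np.abs(s.fun).max()
    s=least_squares(lambda v:np.hypot(*(P-v[:2]).T)-v[2],[*m,.04]); return s.x[:2],s.x[2],np.abs(s.fun).max()
E
python3 - <<'E'
from h import *
d=crop([(210,290),(472,290),(340,160),(340,427),(248,197),(433,197),(247,383),(433,385)],7,265,195)
c=crop([(125,225),(145,140),(200,92),(275,75),(350,95),(400,140),(150,300)],7,265,195)
P=ray("top",d,.080);print("disc",circ(P),circ(P,.042))
P=ray("top",c,.075);print("cup",circ(P),circ(P,.048))
# scene
ds=crop([(125,285),(337,285),(232,218),(222,357),(150,338),(310,335),(160,238),(310,235)],6,190,140)
P=ray("scene",ds,.079);print("disc s",circ(P),circ(P,.042))
cs=crop([(413,315),(405,345),(375,380),(330,400),(280,406),(230,395),(190,375),(375,260)],6,190,140)
P=ray("scene",cs,.075);print("cup s",circ(P),circ(P,.048))
h=crop([(490,152)],7,265,195);print("handle",ray("top",h,.055))
for n,px in dict(bowl=(122,255),small=(293,307),bigdisc=(230,243),blue=(370,244),mol=(446,173)).items(): print(n,ray("top",[px],.04))
E
```

```text
disc (array([ 0.50123121, -0.10426505]), np.float64(0.0414878862428953), np.float64(0.0009626523569039036)) (array([ 0.50122765, -0.10426913]), 0.042, np.float64(0.0011814491511301234))
cup (array([ 0.52465298, -0.08405295]), np.float64(0.04732191544411611), np.float64(0.0008597276756797737)) (array([ 0.52392535, -0.08449098]), 0.048, np.float64(0.0010549401049557428))
disc s (array([ 0.50261376, -0.10219157]), np.float64(0.04300014803712275), np.float64(0.0015555453480042003)) (array([ 0.50260474, -0.10220688]), 0.042, np.float64(0.0025235374276617387))
cup s (array([ 0.52447765, -0.08208048]), np.float64(0.0482735841476032), np.float64(0.0011410520757647383)) (array([ 0.5247628 , -0.08193222]), 0.048, np.float64(0.0012162138098236117))
handle [[ 0.5489087  -0.15628722]]
bowl [[0.4657101  0.33038471]]
small [[ 0.3471118  -0.05894983]]
bigdisc [[0.49129492 0.08345247]]
blue [[ 0.48612843 -0.23792147]]
mol [[ 0.65338443 -0.42829267]]
```

```bash
cat >> h.py <<'E'
from scipy.spatial.transform import Rotation as Ro
def tool():
    s=manip.get_state();q=s["ee_rot"];return s,Ro.from_quat([q[1],q[2],q[3],q[0]]).as_matrix()
E
python3 - <<'E'
from h import *
s,R=tool();print(R.round(3))
cup=np.array([.5243,-.0833]);d=np.array([.5017,-.1034]);u=cup-d;L=np.hypot(*u);u/=L;print(L,u)
start=d-u*(.042+.0145+.03)
print(start, "shift tool to z .13",R.T@(np.array([*start,.13])-s["position"]))
U=np.array([*u,0])
for a in range(-180,180,5):
    Rn=R@Ro.from_euler('x',a,degrees=True).as_matrix()
    if max(abs(Rn.T@U)[1:])>.995: print(a,(Rn.T@U).round(3), s["qpos"][5])
E
```

```text
[[-0.001  0.437 -0.9  ]
 [ 0.002 -0.9   -0.437]
 [-1.    -0.002 -0.   ]]
0.030245164902840224 [0.74722687 0.66456903]
[ 0.43706488 -0.16088522] shift tool to z .13 [ 0.10098463 -0.23879465 -0.32288133]
-110 [0.001 0.997 0.074] -0.1209608701494339
-105 [ 0.001  1.    -0.013] -0.1209608701494339
-20 [ 0.001  0.074 -0.997] -0.1209608701494339
-15 [ 0.001 -0.013 -1.   ] -0.1209608701494339
70 [ 0.001 -0.997 -0.074] -0.1209608701494339
75 [ 0.001 -1.     0.013] -0.1209608701494339
160 [ 0.001 -0.074  0.997] -0.1209608701494339
165 [0.001 0.013 1.   ] -0.1209608701494339
```

play_rows:
  plan:
    - [[1,0,-0.239,-0.323,-15.7],[1,0,-0.239,-0.323,-15.7],[1,0,-0.239,-0.323,-15.7],[1,0,-0.239,-0.323,-15.7],[1,0,-0.239,-0.323,-15.7],[1,0,-0.239,-0.323,-15.7],[1,0,-0.239,-0.323,-15.7],[1,0,-0.239,-0.323,-15.7],[1,0,-0.239,-0.323,-15.7],[1,0,-0.239,-0.323,-15.7],[1,0.08,-0.239,-0.323,-15.7],[1,0.1,-0.239,-0.323,-15.7]]
  grip_force: 40

```text
clock: 1.3
position: [0.438, -0.163, 0.1312]
ee_rot: [0.252, 0.662, 0.249, -0.66]
contact_force: [0.3, -1.1, -0.9]
width: 0.0
```

```bash
cat > look.py <<'E'
import sys
from h import *
tag=sys.argv[1]; s,R=tool()
for n,(x0,y0,w,h),f in(("scene",(170,110,130,130),4.5),("top",(250,170,130,130),4.5)):
    im,_=manip.get_image(n); b=im[y0:y0+h,x0:x0+w,::-1]; b=cv2.resize(b,None,fx=f,fy=f,interpolation=cv2.INTER_CUBIC)
    cv2.imwrite(f"pics/{n}_{tag}.png",b); p=proj(n,[s["position"]])[0]; print(n,"tcp px",p,"crop",(p-[x0,y0]+.5)*f-.5)
U=np.array([.7472,.6646,0]);V=np.array([-.6646,.7472,0]);C=np.array([.5243,-.0833,.075])
print("pos",s["position"],"rel cup along/lat/z",(s["position"]-C)@U,(s["position"]-C)@V,"F",s["contact_force"],"w",s["width"])
print("U in tool",R.T@U,"V in tool",R.T@V,"down",R.T@[0,0,-1], s["clock"])
E
python3 look.py a
```

```text
scene tcp px [197.78177629 156.64885982] crop [126.7679933  211.66986919]
top tcp px [345.02517354 264.18412696] crop [429.36328091 425.57857131]
pos [ 0.43796972 -0.16295876  0.13116316] rel cup along/lat/z -0.11744719479740326 -0.00214591934361906 F [ 0.27569918 -1.14712936 -0.87332554] w 4.993981738504907e-05
U in tool [ 0.00160507 -0.00248413 -0.99999613] V in tool [-0.00404519 -0.99998925  0.00247762] down [ 0.99999053 -0.00404119  0.0016151 ] 1.3
```

View pics/scene_a.png

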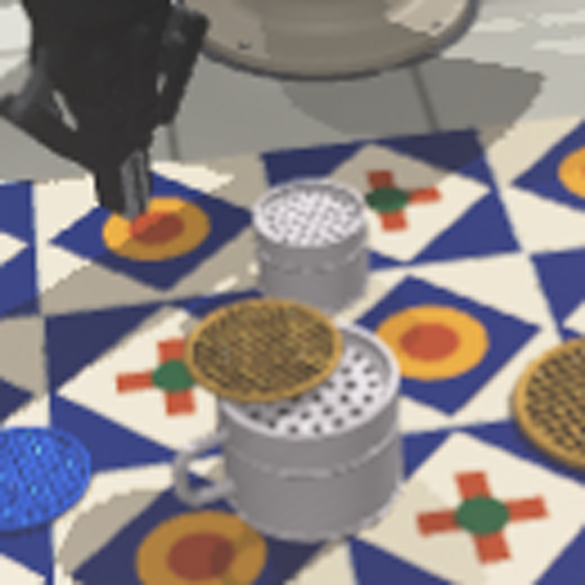

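View pics/top_a.png

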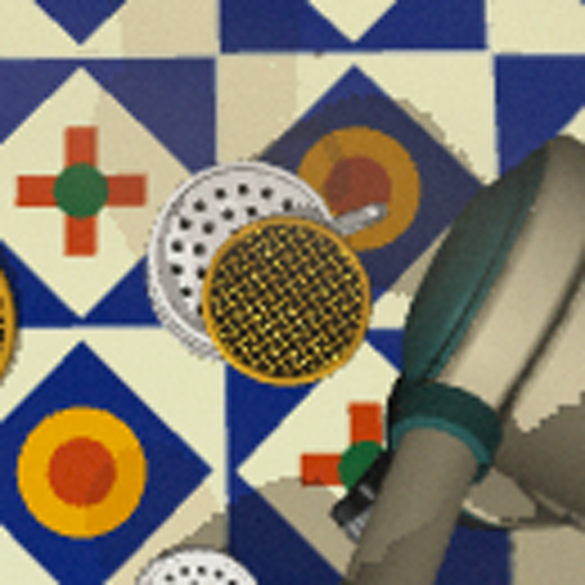

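The fingertips sit at about (125,213) in the scene crop, as projected. The disc and cup haven't moved. Next I'll lower to just above rim height and correct 2 mm laterally.

play_rows:
  plan:
    - [[1,0.03,-0.002,0,0],[1,0.05,-0.002,0,0],[1,0.0545,-0.002,0,0],[1,0.0545,-0.002,0,0],[1,0.0545,-0.002,0,0],[1,0.0545,-0.002,0,0]]

```text
clock: 2.0
position: [0.4303, -0.1584, 0.0727]
ee_rot: [-0.247, -0.659, -0.254, 0.664]
contact_force: [-0.2, -0.3, -0.3]
width: 0.0002
```

```bash
python3 look.py b
```

```text
scene tcp px [202.34860062 174.07172776] crop [147.31870279 290.07277492]
top tcp px [338.50324663 268.61453918] crop [400.01460981 445.5154263 ]
pos [ 0.43030621 -0.15842149  0.07271597] rel cup along/lat/z -0.12015789825825116 0.006337497010788548 F [-0.21284518 -0.2963679  -0.30930893] w 0.00018554200420223802
U in tool [-0.00394632 -0.0036966  -0.99998588] V in tool [ 0.01207172 -0.99992098  0.00364872] down [ 0.99991935  0.01205713 -0.00399062] 2.0
```

View pics/scene_b.png

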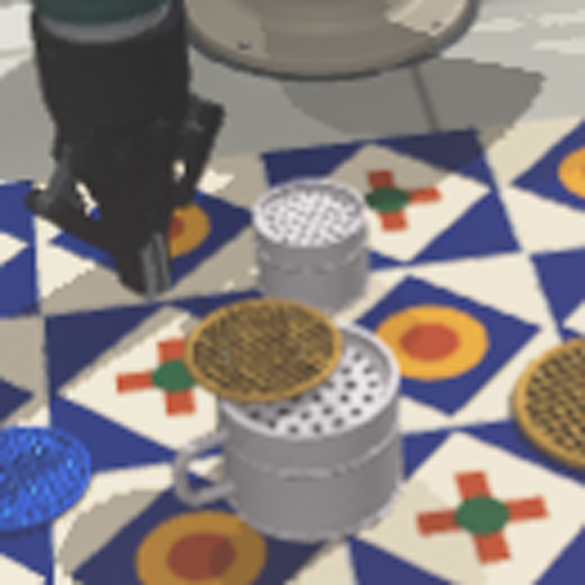

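View pics/top_b.png

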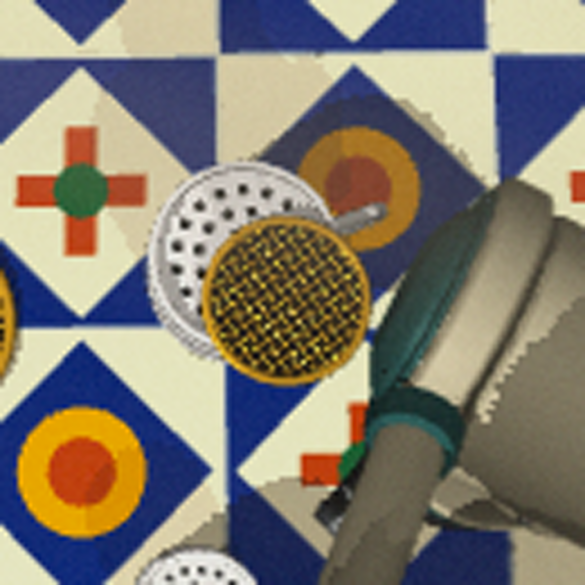

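```bash
cat > st.py <<'E'
from h import *
s,R=tool()
U=np.array([.7472,.6646,0]);V=np.array([-.6646,.7472,0]);C=np.array([.5243,-.0833,.075])
print(s["clock"],"rel along/lat",((s["position"]-C)@U).round(4),((s["position"]-C)@V).round(4),"z",s["position"][2].round(4),"F",s["contact_force"].round(1),"qd",np.abs(s["qd"]).max().round(3))
print("U",(R.T@U).round(3),"V",(R.T@V).round(3))
E
python3 st.py
```

```text
2.1 rel along/lat -0.1202 0.007 z 0.0723 F [ 0.  -0.1 -0.2] qd 0.01
U [-0.004 -0.003 -1.   ] V [ 0.013 -1.     0.003]
```

play_rows:
  plan:
    - [[1,0,0,0,0],[1,0,0,0,0]]

```text
clock: 2.3
position: [0.4302, -0.1581, 0.0727]
ee_rot: [-0.247, -0.658, -0.254, 0.664]
contact_force: [0.2, 0.1, -0.5]
width: 0.0002
```

```bash
python3 st.py
```

```text
2.3 rel along/lat -0.12 0.0067 z 0.0727 F [ 0.2  0.1 -0.5] qd 0.005
U [-0.004 -0.003 -1.   ] V [ 0.012 -1.     0.003]
```

play_rows:
  plan:
    - [[1,-0.004,0.0035,0,0],[1,-0.004,0.007,0,0],[1,-0.004,0.007,0,0],[1,-0.004,0.007,0,0]]

```text
clock: 2.7
position: [0.4349, -0.1634, 0.0766]
ee_rot: [-0.247, -0.658, -0.254, 0.664]
contact_force: [-0.4, 0.7, 0.2]
width: 0.0001
```

```bash
python3 st.py
```

```text
2.7 rel along/lat -0.12 -0.0005 z 0.0766 F [-0.4  0.7  0.2] qd 0.008
U [-0.004 -0.003 -1.   ] V [ 0.012 -1.     0.003]
```

play_rows:
  plan:
    - [[1,0,0,-0.01,0],[1,0,0,-0.02,0],[1,0,0,-0.03,0],[1,0,0,-0.03,0],[1,0,0,-0.03,0]]

```text
clock: 3.2
position: [0.4576, -0.1431, 0.0764]
ee_rot: [-0.247, -0.658, -0.254, 0.664]
contact_force: [-0.5, -0.4, 0.6]
width: -0.0002
```

```bash
python3 st.py;python3 look.py c
```

```text
3.2 rel along/lat -0.0896 -0.0004 z 0.0764 F [-0.5 -0.4  0.6] qd 0.011
U [-0.004 -0.002 -1.   ] V [ 0.012 -1.     0.002]
scene tcp px [209.31268425 178.76604494] crop [178.65707912 311.19720224]
top tcp px [331.34463318 256.02459941] crop [367.80084929 388.86069733]
pos [ 0.45763376 -0.14311262  0.07636011] rel cup along/lat/z -0.08956448205183269 -0.00038561042952110075 F [-0.46315129 -0.38448895  0.6439087 ] w -0.00017981323866467184
U in tool [-0.00427946 -0.00200349 -0.99998934] V in tool [ 0.0124233  -0.99992143  0.00195019] down [ 0.99991367  0.01241481 -0.00430401] 3.2
```

View pics/scene_c.png

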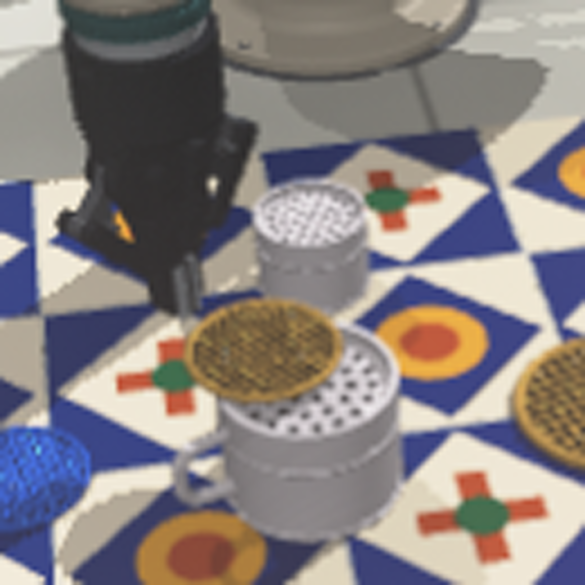

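View pics/top_c.png

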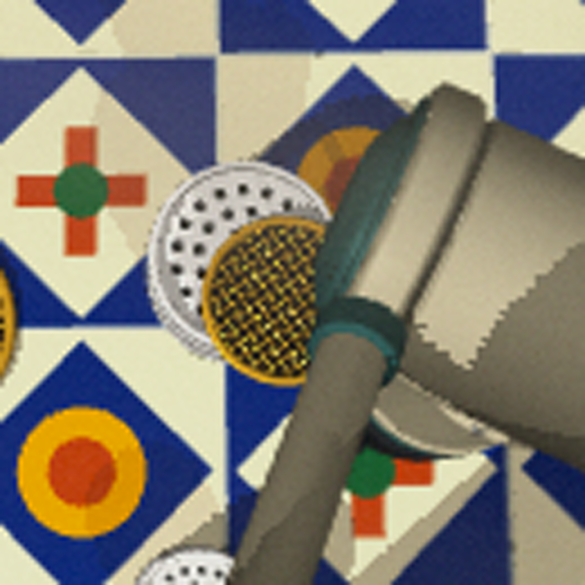

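The fingertips are just behind the disc's near edge at (180,312). Now I'll push gently.

play_rows:
  plan:
    - [[1,0,0,-0.003,0],[1,0,0,-0.005,0],[1,0,0,-0.007,0],[1,0,0,-0.009,0],[1,0,0,-0.011,0],[1,0,0,-0.013,0],[1,0,0,-0.015,0],[1,0,0,-0.015,0]]

```text
clock: 4.1
position: [0.4687, -0.1333, 0.0763]
ee_rot: [-0.247, -0.658, -0.254, 0.664]
contact_force: [0.0, 0.3, 0.4]
width: 0.0001
```

```bash
python3 st.py;python3 look.py d
```

```text
4.1 rel along/lat -0.0748 -0.0004 z 0.0763 F [0.  0.3 0.4] qd 0.003
U [-0.004 -0.003 -1.   ] V [ 0.012 -1.     0.003]
scene tcp px [213.77417686 181.03248755] crop [198.73379585 321.39619398]
top tcp px [326.71511552 250.97973653] crop [346.96801983 366.1588144 ]
pos [ 0.46873162 -0.13330612  0.07630769] rel cup along/lat/z -0.07475476274933435 -0.0004338232819832005 F [0.03992577 0.2977213  0.3531982 ] w 8.981610132038915e-05
U in tool [-0.00408063 -0.00269942 -0.99998853] V in tool [ 0.01243501 -0.99991967  0.00264849] down [ 0.99991436  0.01242404 -0.00411387] 4.1
```

View pics/scene_d.png

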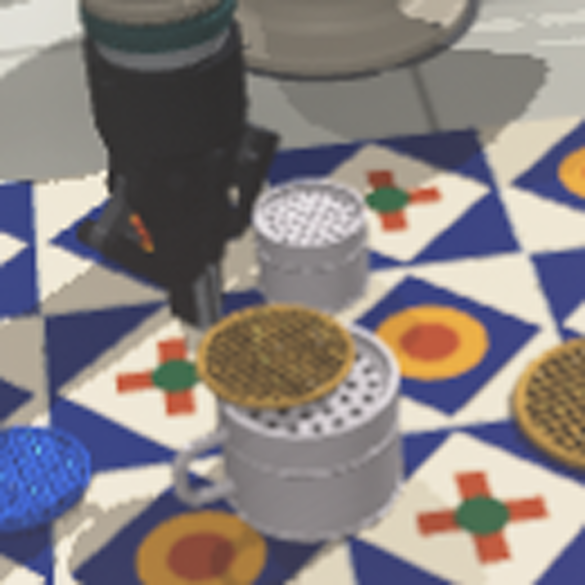

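View pics/top_d.png

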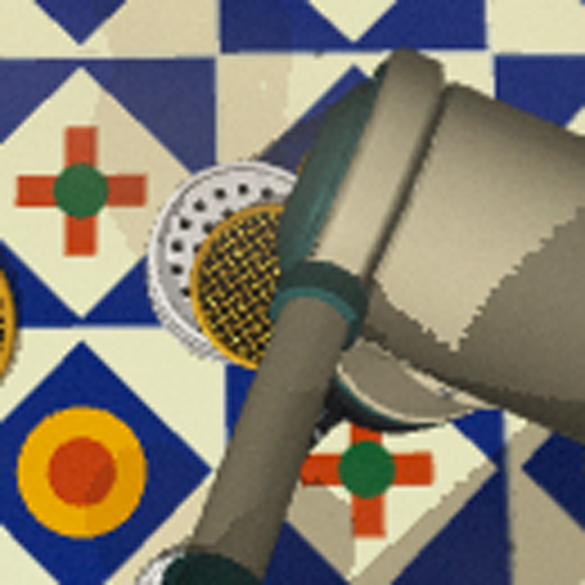

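```bash
cat > fit.py <<'E'
import sys,json
from h import *
P=ray("scene",crop(json.loads(sys.argv[1]),4.5,170,110),float(sys.argv[2])); r=circ(P,.042)
C=np.array([.5246,-.0822]);U=np.array([.7472,.6646]);V=np.array([-.6646,.7472])
print(r, "free R",circ(P)[1],"along",(r[0]-C)@U,"lat",(r[0]-C)@V)
E
python3 fit.py "[[187,350],[342,350],[265,298],[265,402]]" .079
python3 fit.py "[[198,357],[355,355],[278,305],[275,407]]" .079
```

```text
(array([ 0.50216903, -0.10160191]), 0.042, np.float64(0.0012757746794947525)) free R 0.04196356845073233 along -0.029654927500691212 lat 0.0004105186986843555
(array([ 0.5084662 , -0.09608498]), 0.042, np.float64(0.000981812034771913)) free R 0.04148907903549594 along -0.021283137931900085 lat 0.00034766839850855144
```

play_rows:
  plan:
    - [[1,0,0,-0.002,0],[1,0,0,-0.004,0],[1,0,0,-0.006,0],[1,0,0,-0.008,0],[1,0,0,-0.01,0],[1,0,0,-0.012,0],[1,0,0,-0.014,0],[1,0,0,-0.015,0],[1,0,0,-0.016,0],[1,0,0,-0.016,0]]

```text
clock: 5.2
position: [0.4807, -0.1227, 0.0762]
ee_rot: [-0.247, -0.658, -0.254, 0.664]
contact_force: [-0.1, 0.1, -0.5]
width: -0.0001
```

```bash
python3 st.py;python3 look.py e
```

```text
5.2 rel along/lat -0.0588 -0.0004 z 0.0762 F [-0.1  0.1 -0.5] qd 0.003
U [-0.004 -0.003 -1.   ] V [ 0.013 -1.     0.003]
scene tcp px [218.68310911 183.51685902] crop [220.82399099 332.5758656 ]
top tcp px [321.71476339 245.57108547] crop [324.46643527 341.81988462]
pos [ 0.48068513 -0.12266944  0.07621711] rel cup along/lat/z -0.05875395955284673 -0.0004303999619232404 F [-0.11975478  0.13377013 -0.53399494] w -8.077536185261525e-05
U in tool [-0.00396563 -0.0028115  -0.99998868] V in tool [ 0.01251033 -0.99991843  0.00276169] down [ 0.99991388  0.01249923 -0.00400048] 5.2
```

View pics/scene_e.png

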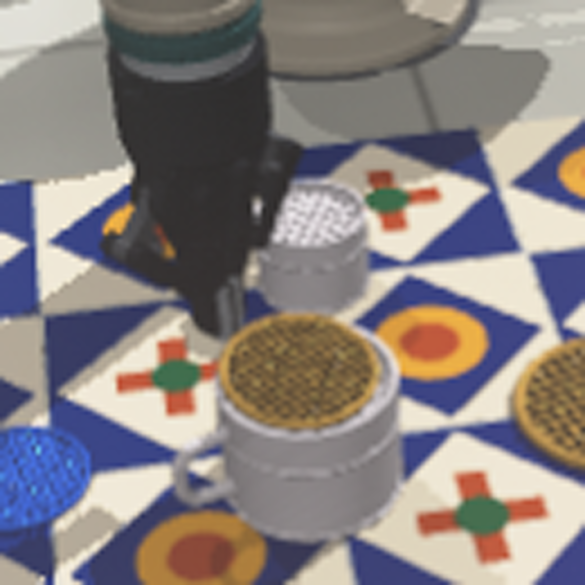

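View pics/top_e.png

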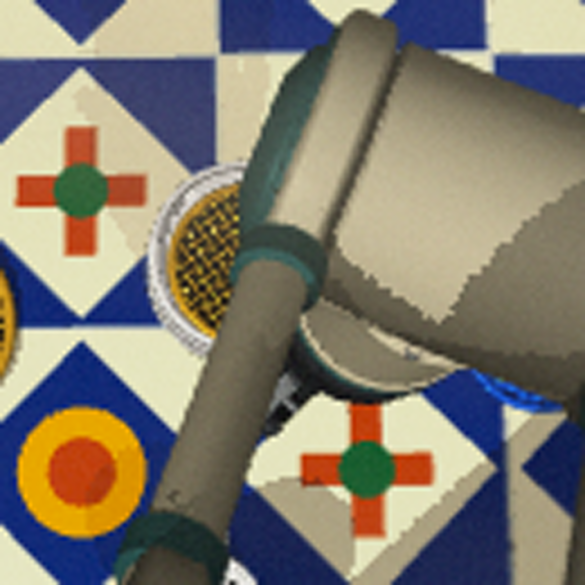

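The disc has tipped: its far edge is inside the mouth at about (380,375) and the near edge is still on the rim. The cup hasn't moved. I'll go on in 1 mm steps.

play_rows:
  plan:
    - [[1,0,0,-0.001,0],[1,0,0,-0.002,0],[1,0,0,-0.003,0],[1,0,0,-0.004,0],[1,0,0,-0.005,0],[1,0,0,-0.006,0],[1,0,0,-0.006,0],[1,0,0,-0.006,0]]

```text
clock: 6.1
position: [0.4851, -0.1187, 0.0762]
ee_rot: [-0.247, -0.658, -0.254, 0.664]
contact_force: [-0.1, -0.9, 0.4]
width: 0.0003
```

```bash
python3 st.py;python3 look.py f
```

```text
6.1 rel along/lat -0.0529 -0.0004 z 0.0762 F [-0.1 -0.9  0.4] qd 0.003
U [-0.004 -0.003 -1.   ] V [ 0.013 -1.     0.003]
scene tcp px [220.51520395 184.44212295] crop [229.06841777 336.73955328]
top tcp px [319.87306143 243.58718758] crop [316.17877643 332.89234412]
pos [ 0.48508433 -0.1187397   0.07617689] rel cup along/lat/z -0.05285517502138648 -0.00041780890122139133 F [-0.10108044 -0.88600775  0.37769999] w 0.00031223167693790276
U in tool [-0.00409591 -0.0027242  -0.9999884 ] V in tool [ 0.01257195 -0.9999179   0.00267251] down [ 0.99991258  0.01256085 -0.00412982] 6.1
```

View pics/scene_f.png

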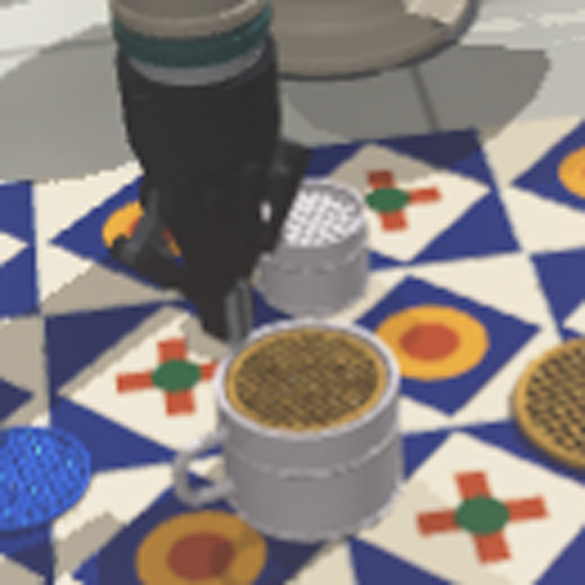

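It looks dropped in, with the rim ring visible all round. I'll back away along the push line, then go up and look again.

play_rows:
  plan:
    - [[1,0,0,0.01,0],[1,0,0,0.03,0],[1,0,0,0.05,0],[1,0,0,0.06,0],[1,-0.05,0,0.08,0],[1,-0.1,0,0.11,0],[1,-0.12,0.04,0.14,0],[1,-0.12,0.08,0.17,0],[1,-0.12,0.12,0.2,0],[1,-0.12,0.12,0.2,0],[1,-0.12,0.12,0.2,0],[1,-0.12,0.12,0.2,0]]

```text
clock: 7.4
position: [0.4155, -0.3406, 0.1949]
ee_rot: [-0.246, -0.658, -0.255, 0.664]
contact_force: [-0.9, -0.2, -0.0]
width: -0.0
```

```bash
python3 look.py g; python3 - <<'E'
from h import *
for n in("scene","top"):
    im,d=manip.get_image(n); cv2.imwrite(f"pics/{n}1.png",im[:,:,::-1]);np.save(f"pics/{n}1.npy",d)
    d0=np.load(f"pics/{n}0.npy"); p=manip.camera_params(n)
    X=np.array([[.5243,-.0833,.073]])
    # seat plane fit from depth within 32 mm
    K=p["intrinsics"];v,u=np.mgrid[:420,:560]
    un=cv2.undistortPoints(np.stack([u,v],-1).reshape(-1,1,2).astype(float),K,p["dist_coeffs"]).reshape(420,560,2)
    W=(np.dstack([un,np.ones((420,560))])*d[...,None]-p["t"])@p["R"]
    m=(np.hypot(W[...,0]-.5245,W[...,1]+.083)<.036)&(W[...,2]>.05)&(d>0)
    A=np.c_[W[m][:,:2]-[.5245,-.083],np.ones(m.sum())];c=np.linalg.lstsq(A,W[m][:,2],rcond=None)[0]
    print(n,"plane slopes,z",c.round(4),m.sum(),"res",np.std(A@c-W[m][:,2]).round(4))
a=cv2.imread("pics/top1.png")[195:275,265:365]; cv2.imwrite("pics/topc1.png",cv2.resize(a,None,fx=7,fy=7,interpolation=cv2.INTER_CUBIC))
E
```

```text
scene tcp px [115.76907103 137.96328103] crop [-242.28918036  127.58476465]
top tcp px [445.91352231 274.15539748] crop [883.36085039 470.44928868]
pos [ 0.41545173 -0.34059102  0.19488679] rel cup along/lat/z -0.2523270394898788 -0.119907292404885 F [-0.93924558 -0.15827583 -0.04844535] w -1.3165886478856521e-05
U in tool [-0.00337376 -0.00317393 -0.99998977] V in tool [ 0.01520258 -0.99988006  0.00312229] down [ 0.99987874  0.01519187 -0.0034216 ] 7.4
scene plane slopes,z [-0.0028 -0.0059  0.071 ] 485 res 0.0013
top plane slopes,z [ 0.0009 -0.0002  0.0703] 806 res 0.0015
```

View pics/scene_g.png

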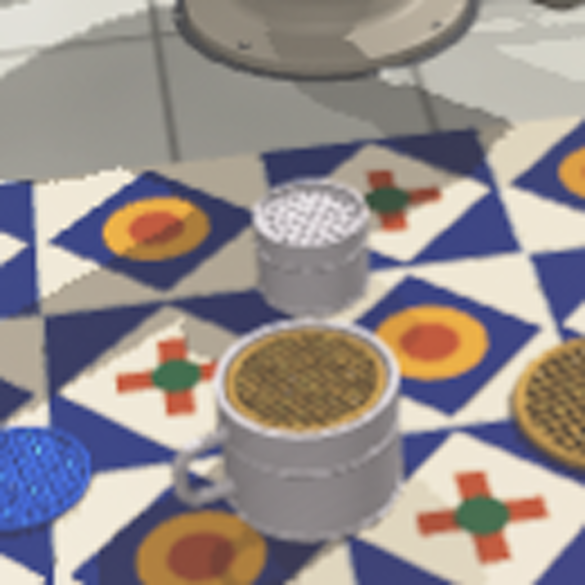

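View pics/topc1.png

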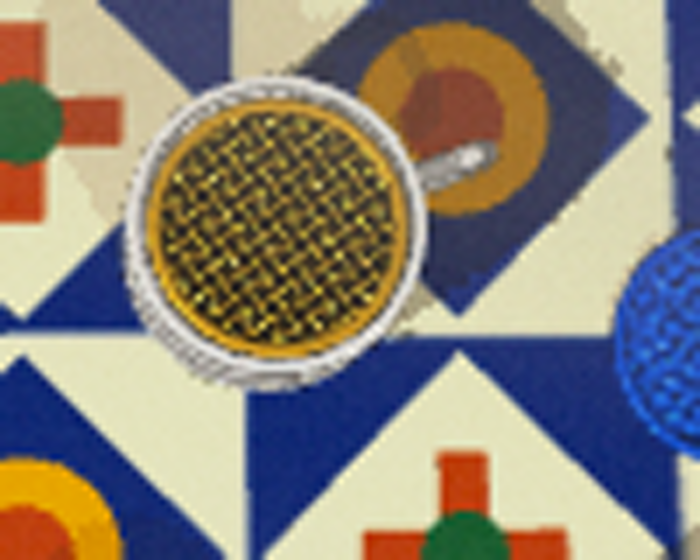

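View pics/top1.png

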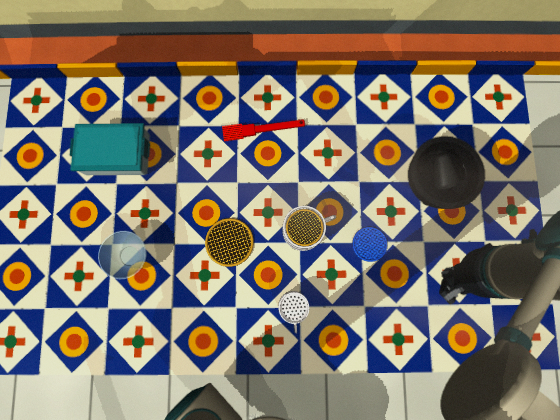

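```bash
python3 - <<'E'
from h import *
for n in("scene","top"):
  for k,c in((0,(.5020,-.1032)),(1,(.5245,-.083))):
    d=np.load(f"pics/{n}{k}.npy");p=manip.camera_params(n);v,u=np.mgrid[:420,:560]
    un=cv2.undistortPoints(np.stack([u,v],-1).reshape(-1,1,2).astype(float),p["intrinsics"],p["dist_coeffs"]).reshape(420,560,2)
    W=(np.dstack([un,np.ones((420,560))])*d[...,None]-p["t"])@p["R"]
    m=(np.hypot(W[...,0]-c[0],W[...,1]-c[1])<.03)&(W[...,2]>.05)&(d>0)
    print(n,k,"disc top z",np.median(W[m][:,2]).round(4))
manip.sign_off()
E
```

```text
scene 0 disc top z 0.0781
scene 1 disc top z 0.0709
top 0 disc top z 0.0773
top 1 disc top z 0.0703
the job is handed in; nothing more can be done
```

The disc is seated in the cup and the job is handed in at about 7.6 s of the 32 s allowed. I pushed it about 30 mm along the line to the cup's axis with the closed fingertips, kept just above the rim. It tipped in far edge first and dropped, and then I backed the arm well clear.

**Disc height:** its top dropped 7.0 to 7.2 mm between the first and last depth images in both cameras, against 7 mm expected. The absolute depth heights read about 2 to 3 mm low both before and after (0.0703 to 0.0709 m at the end, against the expected 0.073 m). I put that down to camera bias.

**Flatness and centring:** the fitted plane is level within 0.007 rad. In the last pictures the disc sits concentric in the mouth by eye, with the rim ring showing all round.

**Cup and bystanders:** the cup and bystanders show no visible shift by eye between the first and last pictures; I did not measure this. Force readings at the end of each push move stayed around 1 N.

**One deviation:** an early lowering move, away from the cup, ended 4 mm too low and about 4 mm off sideways. I corrected it before any contact.

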